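# Bring the sander's control box back on

### The arm

A 6-joint arm with a two-finger parallel gripper is mounted at the origin on the work surface. World frame = base frame: x ahead of the robot, y to its left, z up, the work surface at z = 0. Lengths are in m, angles in rad, forces in N, time in s.
With the tool pointing down it reaches from about 0.325 to 0.9 m from the base axis. Payload 6.1 kg.
Tool frame: the origin (TCP) lies between the finger pads; the fingertips stand 11 mm ahead of it and the grasp point (between the pads) lies 8 mm behind it; z points along the fingers, y is the line along which they close (so a half turn about z gives the same grasp; the last joint's range is limited). The gripper opens to 85 mm and grips with 20 to 120 N. Pads are 22 mm wide; open, the fingers measure 114 mm over their backs; the gripper's body (76 mm by 85 mm) begins 54 mm behind the grasp point. The pads swing forward as they close: fully open they stand 13 mm farther back than shut.
Start: joints at [1.113, 0.22, 1.526, -0, 1.395, -0.126], TCP at [0.204, 0.591, 0.242] pointing down, gripper open.
Joint ranges: [-2.98, 2.98], [-0.91, 2.08], [0.09, 2.57], [-1.24, 4.39], [0.2, 2.65], [-2.68, 2.68]. Speed limits (rad/s): [2.57, 2.57, 3.01, 3.14, 3.14, 3.14].

### API

Orientations are given as a 3x3 rotation matrix whose columns are the frame's x, y, z axes.
In Python, from bench import r gives the robot as it stands. The module is installed in compiled form; this text tells all that it offers.
- The arm moves only by the shell command python3 -m creep 'ROWS' [FORCE]. ROWS is JSON, a list that holds one entry, the list of rows, each a list of 7 numbers: the turn, a rotation vector about the world's x, y, z in degrees, then the shift along the world's x, y, z in mm, then the finger opening in mm, from 0 to 85.4. A call has 1 to 20 rows; each row is the pose to reach, as a shift and turn from the pose commanded when the call began; what a row does not reach only later rows make up. A row lasts 1/8 s, in which the tool goes at most 62.5 mm and 10.7 degrees, less where a joint would pass 70% of its speed; a pose out of reach is approached as far as the arm can. A call with a gripper value outside its range is refused whole. The fingers move at their own pace and stop on an object; FORCE is the grip in N (left out, the last holds). Time passes only in rows, so rows that repeat a pose let the fingers close. It gives the time, the measured TCP pose, the force, the opening and the grip force at its end, in the units of the state.
- r.state(): the state, without advancing time (a new reading comes with each control period).
- r.read_camera(name): name is "scene" or "top" or "wrist"; returns a dict with "pixels" (384x512x3 uint8, blue, green, red), "camera_matrix" (3x3 intrinsics, pixels), "extrinsics" (4x4, takes a point from world to camera coordinates); the wrist camera has in their place "T_tool_cam" (4x4, takes a point from camera to tool coordinates, whose origin is the TCP and whose axes are the flange's). Camera axes: x right, y up, looking along -z (the intrinsics and any distortion apply to the point x, -y, -z); pixel columns grow to the right and rows downward; lengths in m; the calibration is good to about 2 mm. A picture is of the moment at which its call begins: read the wrist's pose just before it. There is no depth.
- r.finish_job(): hands the job in; it is judged then, once.
Trained networks look in the newest picture that a camera, given by its name, has taken for a name from the list of things; names that differ only in an ending like _2 or _b are one class to them, and where a whole thing is asked for, a point or a joint stands for the part that bears it (a point fixed in the world has none). Each returns a list of dicts, best first, with "p" (0 to 1); they miss things now and then, are a little off and sometimes report something else, mostly with a low value. They report only what shows in the picture. A call takes as long as a camera call.
- r.silhouettes(camera, label): "region" (384x512 bool, what is visible of it) and "rect" ([left, top, right, bottom] in pixels, round what is visible of it).
The state is a dict: "t": time; "q": joint angles; "qd": joint speeds; "joint_efforts": joint torques, N m; "tcp_pos": TCP position; "orientation": TCP orientation; "contact_force": force on the tool from outside, world axes, zero at the start; "ft_torque": the same for the moment, N m; "gripper_width": finger opening in m; "grip_force": force on a finger pad.
Only numpy, scipy, OpenCV 4.12 (cv2) and the standard library are available. Lean on these libraries where they do the work, as an engineer would, in place of code of your own. Each camera call takes 0.05 s, during which the arm holds its last target. There are 200 camera calls.

### The job

Switch the sander back on at the green control box: push the bar handle in, turn it clockwise until you just feel its end stop, without forcing it, and let it spring all the way out into the on notch. Then press the small flat start button fully in and let go. Leave the mushroom stop button and everything else on the bench alone.

Things in the scene. Friction and masses are not known exactly. Their poses are not given: they have to be found in the camera images.
- handle_grip (a point): Bare metal bar handle on the tilted face of the green box: bar 74 mm long, 15 wide, 32 deep, a small nose at one end, on a 46 mm disc. Point on the turning axis 43 mm out from the face: 11 mm below the bar's outer face, 21 mm above the disc. z: turning axis, out of the face; x: along the bar to its nose, which in the off notch points level along the face (desk +y). Grip it across its 15 mm.
- handle (a joint): Turn of the handle, rad: 0 in the off notch, growing clockwise as seen from outside the face. The on notch, about 0.1 rad wide, lies just before the end stop. The stop differs from switch to switch, somewhere between 0.95 and 1.55 rad; it cannot be seen, only felt.
- handle_press (a joint): How far the handle is pushed in along its axis, m: 0 sprung fully out, 0.010 fully in; the spring takes about 5 N at first, 8 N fully in. It must be in by more than 0.008 to leave the off notch and turn, and can spring fully out only in a notch (off or on); between them it stays in about 0.007 by itself.
- stop_give (a joint): How far the springy end stop inside the switch is being forced beyond its rest place, rad: 0 when nobody leans on it, 8 N m per rad. It breaks beyond 0.08 (0.64 N m). Turning the pushed-in handle freely takes about 0.1 N m.
- start (a joint): Start button travel, m: 0 out, 0.006 fully pressed in (about 5 N); it springs back.
- start_top (a point): Centre of the top of the start button: the small flat round button, 28 mm across, on the lower part of the face, across from the handle. Its z axis points out of the face; it is pressed against z.
- stop (a joint): Stop button travel, m: 0 out, 0.006 pressed in. To be left alone.
- stop_top (a point): Centre of the top of the stop button: the larger mushroom-headed one, 46 mm across, standing 38 mm off the face, 88 mm up the face from the start button. To be left alone.
- desk: The control box on its stand, fixed to the bench: green steel, grey face 185 x 260 mm sloping 25 degrees, low edge at -x (the side far from the robot). Origin on the bench under the middle of the face; x points roughly to the robot, y level along the face's 260 mm. The face's middle is 102 mm above the bench; handle axis 55 mm to +y of it, buttons 65 mm to -y.
- round_box: round bentwood box with its lid on, 170 mm across, 60 mm high, standing loose on the bench; origin at the centre of its underside. To be left alone.
- cup: plain wooden cup, 66 mm across, 85 mm high, standing loose on the bench; origin at the centre of its underside. To be left alone.
- sanding_block: cork sanding block, 60 x 110 x 32 mm, standing loose on the bench; origin at the centre of its underside. To be left alone.
- hoop: thin bentwood ring, 104 mm across, 40 mm high, standing loose on the bench; origin at the centre of its underside. To be left alone.
- offcut: flat wood offcut, 50 x 140 x 18 mm, standing loose on the bench; origin at the centre of its underside. To be left alone.

How it is judged:
By the outcome, as a careful person would: the job done as asked, in the order asked, and still so for the second after the job is handed in, with the robot touching nothing.
It also fails if it takes over 67 s, if anything falls off the work surface, if the arm or the gripper's body presses on something with over 40 N, if the wrist force passes 120 N, or if a joint passes its speed limit or range.

## Working session

There is one attempt and no reset: what is moved stays moved. The work goes in short steps, Python scripts to look and compute and a shell command to move; the robot and the scene stay as the last step left them, time stands still between calls to the robot, and variables do not carry over. Pictures are saved under pics/ and viewed, at most 10 in all, crops included, and the job is handed in when it is done.

```bash
mkdir -p pics
python3 - <<'E'
from bench import r
import cv2,numpy as np
s=r.state();print({k:np.round(v,3).tolist() for k,v in s.items()})
ims=[]
for c in ("scene","top"):
    d=r.read_camera(c);ims.append(d["pixels"])
    print(c,d["camera_matrix"].tolist(),np.round(d["extrinsics"],4).tolist(),[k for k in d])
    for n in ("handle","start","stop","desk"):
        for o in r.silhouettes(c,n)[:2]:
            ys,xs=np.nonzero(o["region"]);print(n,round(o["p"],2),o["rect"],xs.mean().round(1),ys.mean().round(1),len(xs))
cv2.imwrite("pics/a.png",ims[0]);cv2.imwrite("pics/b.png",ims[1])
E
```

```text
{'t': 0.0, 'q': [1.113, 0.221, 1.528, -0.0, 1.395, -0.126], 'qd': [-0.0, -0.002, -0.0, 0.0, -0.001, -0.001], 'joint_efforts': [0.001, -49.686, -38.941, -0.0, 0.011, 0.0], 'tcp_pos': [0.203, 0.59, 0.241], 'orientation': [[-0.945, 0.326, -0.001], [0.326, 0.945, -0.002], [0.0, -0.002, -1.0]], 'contact_force': [0.244, 0.007, 0.192], 'ft_torque': [0.04, -0.033, -0.035], 'grip_force': 0.0, 'gripper_width': 0.085}
scene [[435.8580378636847, 0.0, 258.8724533384028], [0.0, 435.8580378636847, 192.37249450577002], [0.0, 0.0, 1.0]] [[0.8406, 0.5415, -0.0151, -0.4507], [-0.454, 0.7196, 0.5254, 0.2097], [0.2954, -0.4348, 0.8507, -1.4279], [0.0, 0.0, 0.0, 1.0]] ['pixels', 'camera_matrix', 'extrinsics']
stop 0.49 [254.7, 130.5, 270.1, 145.8] 260.8 135.5 160
desk 0.73 [215.0, 121.2, 305.5, 229.3] 259.7 175.4 6549
desk 0.73 [207.2, 223.9, 275.7, 289.5] 240.7 256.0 3461
top [[431.7416509214511, 0.0, 259.4797537992024], [0.0, 431.7416509214511, 191.68729078958467], [0.0, 0.0, 1.0]] [[0.0179, -0.9998, -0.0021, 0.0053], [0.9864, 0.0173, 0.1637, -0.5596], [-0.1636, -0.005, 0.9865, -1.1907], [0.0, 0.0, 0.0, 1.0]] ['pixels', 'camera_matrix', 'extrinsics']
handle 0.72 [247.3, 182.5, 273.8, 204.5] 261.2 192.0 384
start 0.72 [189.7, 167.8, 299.7, 254.9] 243.4 211.1 6521
start 0.55 [210.9, 185.0, 219.7, 197.8] 214.2 193.4 79
stop 0.73 [209.4, 214.0, 228.0, 224.9] 218.9 218.8 208
desk 0.84 [187.6, 168.1, 299.3, 255.1] 243.5 211.2 6653
```

View pics/a.png

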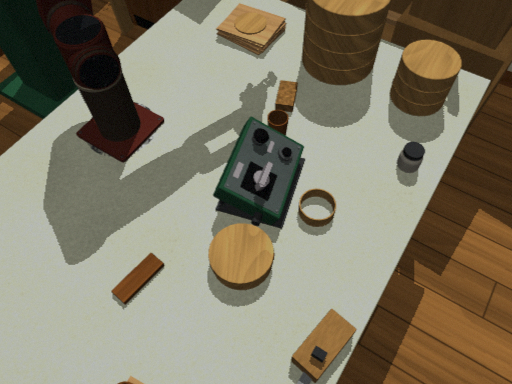

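View pics/b.png

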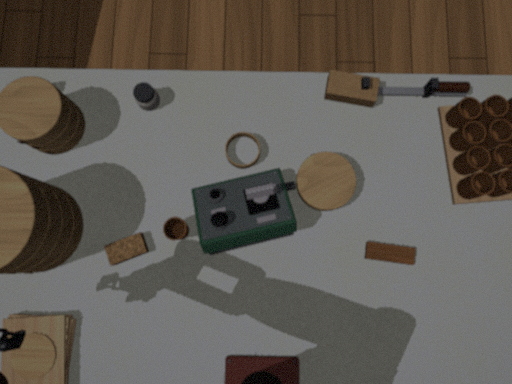

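The scene shows the green box around (260,175), with the round box at its near side. The top view has the handle at about (262,196), start at (214,193) and stop at (219,219). Next I fit a rough desk pose.

```bash
cat > h.py <<'E'
import numpy as np,cv2
from bench import r
from scipy.spatial.transform import Rotation as R
def cam(name):
    s=r.state();d=r.read_camera(name)
    if name=="wrist":
        T=np.eye(4);T[:3,:3]=s["orientation"];T[:3,3]=s["tcp_pos"]
        E=np.linalg.inv(T@d["T_tool_cam"])
    else:E=d["extrinsics"]
    return d["pixels"],np.array(d["camera_matrix"]),np.array(E)
def proj(K,E,P):
    P=np.atleast_2d(P);c=P@E[:3,:3].T+E[:3,3]
    c=c*[1,-1,-1];p=c@K.T;return p[:,:2]/p[:,2:]
def ray(K,E,uv):
    d=np.linalg.inv(K)@[uv[0],uv[1],1];d=E[:3,:3].T@(d*[1,-1,-1])
    return -E[:3,:3].T@E[:3,3],d/np.linalg.norm(d)
def onz(K,E,uv,z):
    o,d=ray(K,E,uv);return o+d*(z-o[2])/d[2]
c,s_=np.cos(np.radians(25)),np.sin(np.radians(25))
U=np.array([c,0,s_]);N=np.array([-s_,0,c]);Y=np.array([0,1.,0])
def face(u,y,n):return np.array([0,0,.102])+u*U+y*Y+n*N
def world(p,x,y,yaw):
    return R.from_euler('z',yaw).apply(p)+[x,y,0]
E
python3 - <<'E'
from h import *
im,K,E=cam("top")
for n,uv,z in (("start",(214.2,192.5),.1),("stop",(218.9,218.8),.155),("handle",(263,195),.13),("round",(326,181),.06)):print(n,onz(K,E,uv,z).round(3))
cv2.imwrite("pics/c.png",cv2.resize(im[155:265,175:365],None,fx=4,fy=4,interpolation=cv2.INTER_CUBIC))
_,K,E=cam("wrist")
print(r.read_camera("wrist")["T_tool_cam"].round(3).tolist(),K)
E
```

```text
start [0.546 0.139 0.1  ]
stop [0.469 0.118 0.155]
handle [0.537 0.005 0.13 ]
round [ 0.591 -0.173  0.06 ]
[[-0.001, 0.949, 0.316, 0.081], [1.0, 0.001, 0.0, -0.0], [0.0, 0.316, -0.949, -0.132], [0.0, 0.0, 0.0, 1.0]] [[345.73878789   0.         259.83011858]
 [  0.         345.73878789 193.00661555]
 [  0.           0.           1.        ]]
```

View pics/c.png

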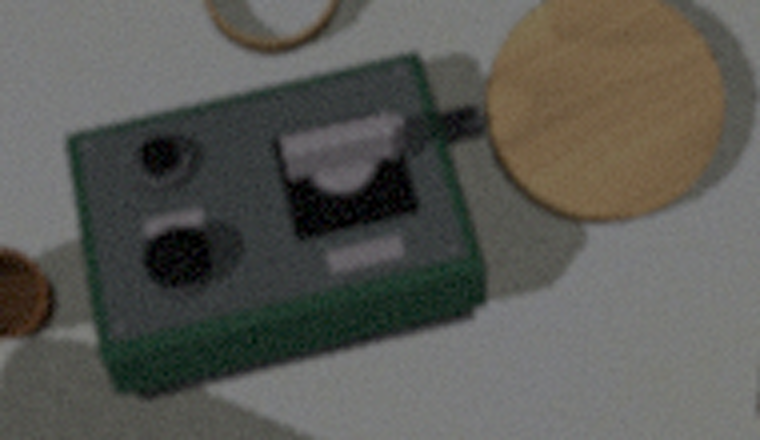

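The crop shows the face corners near (68,135), (415,57), (485,268) and (105,345). The start button is at (160,156), stop at (180,258) and the bar runs from (285,150) to (403,128). I fit the desk pose to these.

```bash
cat > fit.py <<'E'
from h import *
from scipy.optimize import least_squares
im,K,E=cam("top")
f=lambda a:np.array(a)/4+[175,155]
px=np.array([f(a) for a in ((68,135),(415,57),(485,268),(107,345),(180,258))])
# order: low -y, low +y, high +y, high -y
P=lambda m:np.array([face(-.0925,-.13,0),face(-.0925,.13,0),face(.0925,.13,0),face(.0925,-.13,0),face(m,-.065,.038)])
res=lambda v:(proj(K,E,world(P(v[3]),*v[:3]))-px).ravel()
s=least_squares(res,[.5,.06,3.0,.03]);print(s.x.round(4),s.fun.round(2))
x,y,w,m=s.x
for n,p in (("start",face(m-.088,-.065,.015)),("stop",face(m,-.065,.038)),("grip",face(0,.055,.043)),("outer",face(0,.055,.054))):
    q=world(p,x,y,w);print(n,q.round(4),((proj(K,E,q)-[175,155])*4).round(0))
Rw=R.from_euler('z',w).as_matrix();n=Rw@N;b=Rw@Y
print("n",n.round(3),"bar",b.round(3))
E
python3 fit.py; python3 -c "
from bench import r
print(r.state()['tcp_pos'])"
```

```text
[0.5156 0.0612 3.386  0.0562] [-0.46 -1.34  2.13 -2.04  0.96 -0.22 -2.05  3.05 -0.42  0.07]
start [0.534  0.1328 0.1022] [[165. 167.]]
stop [0.466  0.1158 0.1602] [[178. 258.]]
grip [0.5465 0.0122 0.141 ] [[342. 142.]]
outer [0.5511 0.0134 0.1509] [[340. 133.]]
n [0.41  0.102 0.906] bar [ 0.242 -0.97   0.   ]
[0.20359756 0.59090255 0.24234171]
```

```bash
cat > goal.py <<'E'
from h import *
def goal(p,yaw,turn=0,flip=0):
    "print rotvec(deg), shift(mm) from the present pose to TCP p, tool x along -bar, turned clockwise by turn rad"
    Rw=R.from_euler('z',yaw).as_matrix();n=Rw@N;b=Rw@Y
    T=np.c_[-b,np.cross(n,b),-n]
    T=R.from_rotvec(-n*turn).as_matrix()@T
    s=r.state();v=(R.from_matrix(T)*R.from_matrix(s["orientation"]).inv()).as_rotvec(degrees=True)
    print("turn",v.round(2),"shift",(1000*(p-np.array(s["tcp_pos"]))).round(1));return T
E
python3 - <<'E'
from goal import *
x,y,w=.5156,.0612,3.386
goal(world(face(0,.02,.15),x,y,w),w)
E
```

```text
turn [-17.6   19.21 -56.05] shift [ 378.4 -533.8   -4.4]
```

```bash
python3 -m creep '[[[-1,1,-3,10,-40,30,85],[-2,2,-6,25,-95,60,85],[-3,4,-11,40,-155,80,85],[-5,6,-17,58,-215,80,85],[-7,8,-23,80,-270,80,85],[-9,10,-29,125,-315,80,85],[-11,12,-36,175,-355,80,85],[-13,14,-43,225,-395,80,85],[-15,17,-49,275,-435,70,85],[-17,19,-55,325,-480,50,85],[-17.6,19.2,-56,360,-515,20,85],[-17.6,19.2,-56,378,-534,0,85],[-17.6,19.2,-56,378,-534,0,85],[-17.6,19.2,-56,378,-534,0,85]]]'
python3 - <<'E'
from goal import *
print(np.round(r.state()["q"],2))
x,y,w=.5156,.0612,3.386
goal(world(face(0,.02,.15),x,y,w),w)
im,K,E=cam("wrist")
for n in ("handle","start","stop","desk"):
    for o in r.silhouettes("wrist",n)[:2]:
        ys,xs=np.nonzero(o["region"]);print(n,round(o["p"],2),np.round(o["rect"],1),xs.mean().round(1),ys.mean().round(1),len(xs))
for P in (face(-.0925,-.13,0),face(-.0925,.13,0),face(.0925,.13,0),face(.0925,-.13,0),face(-.03,-.065,.015),face(.056,-.065,.038),face(0,.055,.054)):print(proj(K,E,world(P,x,y,w)).round(0))
np.savez("w1.npz",im=im,K=K,E=E);cv2.imwrite("pics/d.png",cv2.resize(im,(800,600)))
E
```

```text
t: 2.45
tcp_pos: [0.5814, 0.0573, 0.2427]
orientation: [[-0.243, 0.879, -0.41], [0.97, 0.22, -0.102], [0.001, -0.423, -0.906]]
contact_force: [0.1, -0.0, 0.6]
gripper_width: 0.0849
grip_force: 0.0
[ 0.02  0.46  1.28 -0.1   1.83 -0.23]
turn [-0.03 -0.01 -0.04] shift [ 0.5 -0.2 -4.7]
handle 0.82 [238.6 180.7 292.3 289.7] 264.8 231.8 3563
start 0.88 [303.4  49.1 338.2  87.8] 321.1 69.5 1316
stop 0.66 [164.6  36.3 233.1 105.5] 198.8 69.5 3414
stop 0.31 [237.5 184.3 289.8 290.9] 265.1 232.1 3420
desk 0.94 [140.    2.4 407.2 306.5] 271.0 136.2 67149
desk 0.53 [165.4  36.5 231.6 104.1] 198.9 69.6 3358
[[392. -23.]]
[[359. 288.]]
[[166. 288.]]
[[136. -23.]]
[[304.  73.]]
[[181.  72.]]
[[264. 243.]]
```

View pics/d.png

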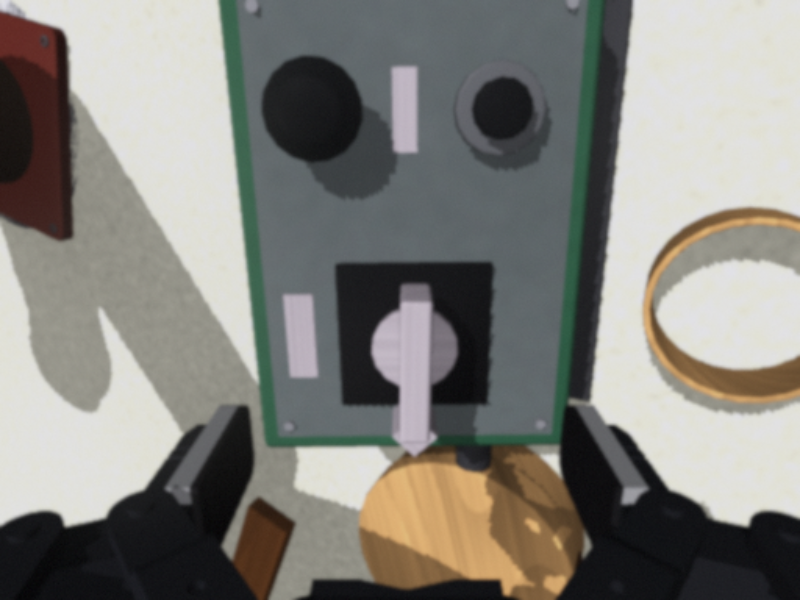

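The wrist view shows the stop button at (312,108), start at (503,107), the handle disc at (415,347) and the bar from (415,285) to its nose at (415,453). The face's lower corners are at (267,443) and (560,443). I refit with these.

```bash
cat > fit2.py <<'E'
from goal import *
from scipy.optimize import least_squares
d=np.load("w1.npz");K,E=d["K"],d["E"]
px=np.array([(267,443),(560,443),(312,108),(503,107),(415,347),(415,453)])*.64
px[2]=(199.2,69.4);px[3]=(321.6,69)
P=lambda v:np.array([face(.0925,.13,0),face(-.0925,.13,0),face(v[3],-.065,.038),face(v[3]-.088,-.065,.014),face(v[4],.055,.022),face(v[4],.055+.037+v[5],.050)])
res=lambda v:np.r_[(proj(K,E,world(P(v),*v[:3]))-px).ravel(),v[5]*200]
s=least_squares(res,[.5156,.0612,3.386,.05,0,.0]);print(s.x.round(4),s.fun.round(2))
x,y,w,m,hu,_=s.x
for n,p in (("start",face(m-.088,-.065,.015)),("stop",face(m,-.065,.038)),("grip",face(hu,.055,.043))):print(n,world(p,x,y,w).round(4))
print("above: TCP 60 out from grip");goal(world(face(hu,.055,.043-.008+.06),x,y,w),w)
print("at:");goal(world(face(hu,.055,.043-.008),x,y,w),w)
print("n",R.from_euler('z',w).apply(N).round(4))
E
python3 fit2.py
```

```text
[ 5.1490e-01  6.4000e-02  3.3918e+00  4.4100e-02 -1.4000e-03  8.6000e-03] [-4.2   2.72  1.97  1.94 -0.99 -1.54  1.08 -0.79 -0.26  0.39  0.25 -0.31
  1.72]
start [0.5435 0.1384 0.097 ]
stop [0.4757 0.121  0.1551]
grip [0.5474 0.0155 0.1404]
above: TCP 60 out from grip
turn [-0.01  0.12  0.2 ] shift [-12.9 -36.9 -56.2]
at:
turn [-0.01  0.12  0.2 ] shift [ -37.5  -43.2 -110.6]
n [0.4095 0.1046 0.9063]
```

```bash
python3 -m creep '[[[0,0,0,-6,-18,-28,60],[0,0.1,0.2,-13,-37,-56,45],[0,0.1,0.2,-13,-37,-56,45],[0,0.1,0.2,-13,-37,-56,45]]]'
python3 - <<'E'
from goal import *
im,K,E=cam("wrist")
x,y,w,hu=.5149,.064,3.3918,-.0007
goal(world(face(hu,.055,.095),x,y,w),w)
for n in ("handle","stop","start"):
    for o in r.silhouettes("wrist",n)[:1]:
        ys,xs=np.nonzero(o["region"]);print(n,round(o["p"],2),np.round(o["rect"],1),xs.mean().round(1),ys.mean().round(1),len(xs))
print(proj(K,E,world(np.array([face(hu,.055,.022),face(hu,.055,.054),face(hu,.018,.054),face(hu,.092,.054)]),x,y,w)).round(1)/.64)
np.savez("w2.npz",im=im,K=K,E=E);cv2.imwrite("pics/e.png",cv2.resize(im,(800,600)))
E
```

```text
t: 3.2
tcp_pos: [0.5693, 0.0207, 0.1878]
orientation: [[-0.246, 0.878, -0.409], [0.969, 0.224, -0.104], [0.0, -0.422, -0.906]]
contact_force: [0.5, 0.0, 0.5]
gripper_width: 0.0447
grip_force: 0.0
turn [-0.01  0.07  0.05] shift [-1.6  0.1 -0.4]
handle 0.87 [223.8 159.9 294.  301.4] 259.1 224.3 6071
stop 0.69 [123.5   2.4 213.3  49.8] 170.8 20.2 3378
start 0.75 [310.5   1.1 360.   33.5] 334.1 13.8 1415
[[404.375   330.3125 ]
 [404.21875 363.59375]
 [403.90625 261.09375]
 [404.375   454.375  ]]
```

View pics/e.png

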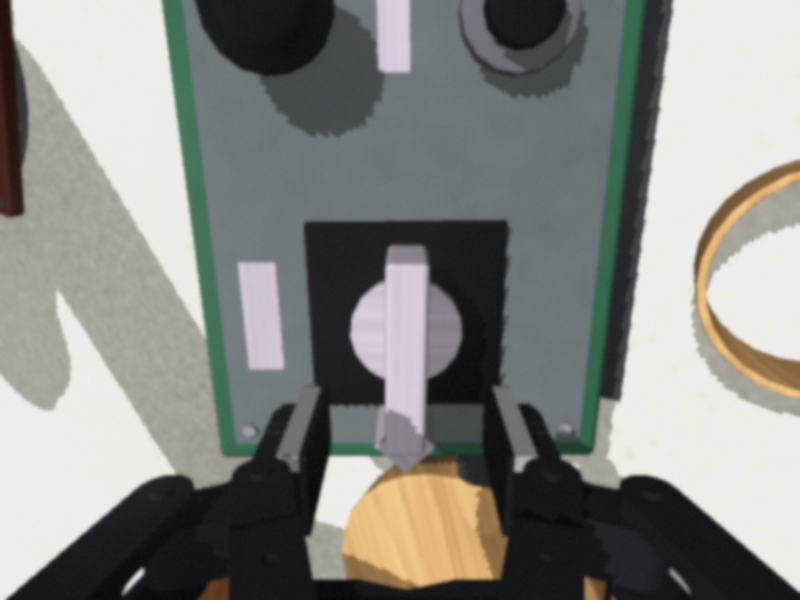

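Disc centre at (406,330) against a predicted (404,330), and the bar sits mid-way between the fingers, so it is aligned within about 0.5 mm. Descend and grip.

```bash
python3 -m creep '[[[0,0,0,-9,-1.5,-15,42],[0,0,0,-17,-3.5,-34,40],[0,0,0,-22,-5,-46,40],[0,0,0,-25.4,-6,-53,40],[0,0,0,-25.4,-6,-53,40],[0,0,0,-25.4,-6,-53,40]]]' 60
cat > st.py <<'E'
from goal import *
s=r.state();x,y,w,hu=.5149,.064,3.3918,-.0007
n=R.from_euler('z',w).apply(N);t=np.array(s["tcp_pos"])
print("tcp out",((t-world(face(hu,.055,0),x,y,w))@n*1000).round(2),"F.n",(np.array(s["contact_force"])@n).round(2),"F",np.round(s["contact_force"],1),"T.n",(np.array(s["ft_torque"])@n).round(3),"T",np.round(s["ft_torque"],2),"w",round(s["gripper_width"]*1000,1),"t",s["t"],"q6",round(s["q"][5],3))
goal(world(face(hu,.055,.037),x,y,w),w)
E
python3 st.py
```

```text
t: 4.15
tcp_pos: [0.5438, 0.0139, 0.134]
orientation: [[-0.246, 0.878, -0.41], [0.969, 0.223, -0.104], [0.0, -0.423, -0.906]]
contact_force: [0.1, -0.5, 0.4]
gripper_width: 0.0401
grip_force: 0.0
tcp out 35.56 F.n 0.38 F [ 0.1 -0.5  0.4] T.n -0.008 T [ 0.05 -0.25 -0.  ] w 40.1 t 4.15 q6 -0.273
turn [ 0.   -0.03  0.09] shift [0.5 0.9 1.3]
```

```bash
python3 -m creep '[[[0,0,0,0.5,0.7,1.3,10],[0,0,0,0.5,0.7,1.3,10],[0,0,0,0.5,0.7,1.3,10],[0,0,0,0.5,0.7,1.3,10],[0,0,0,0.5,0.7,1.3,10],[0,0,0,0.5,0.7,1.3,10]]]' 60; python3 st.py
```

```text
t: 4.9
tcp_pos: [0.5448, 0.0149, 0.1351]
orientation: [[-0.246, 0.879, -0.409], [0.969, 0.223, -0.104], [0.0, -0.422, -0.907]]
contact_force: [4.7, 2.4, 1.8]
gripper_width: 0.014
grip_force: 61.6
tcp out 37.13 F.n 3.78 F [4.7 2.4 1.8] T.n -0.028 T [ 0.32 -0.82 -0.08] w 14.0 t 4.9 q6 -0.273
turn [-0.03  0.06  0.08] shift [-0.5 -0.1  0.1]
```

```bash
python3 -m creep '[[[0,0,0,-1.3,-0.3,-3,10],[0,0,0,-2.6,-0.7,-6,10],[0,0,0,-3.9,-1,-8.6,10],[0,0,0,-3.9,-1,-8.6,10],[0,0,0,-3.9,-1,-8.6,10]]]'; python3 st.py
```

```text
t: 5.52
tcp_pos: [0.5412, 0.0139, 0.1271]
orientation: [[-0.246, 0.879, -0.408], [0.969, 0.223, -0.104], [0.0, -0.421, -0.907]]
contact_force: [5.3, 2.0, 4.7]
gripper_width: 0.0139
grip_force: 61.9
tcp out 28.3 F.n 6.6 F [5.3 2.  4.7] T.n -0.061 T [ 0.25 -0.66 -0.11] w 13.9 t 5.525 q6 -0.272
turn [-0.03  0.1   0.08] shift [3.1 0.9 8.1]
```

```bash
python3 -m creep '[[[0,0,0,-0.4,-0.1,-0.9,10],[0,0,0,-0.4,-0.1,-0.9,10]]]'; python3 st.py
```

```text
t: 5.78
tcp_pos: [0.5409, 0.0138, 0.1264]
orientation: [[-0.246, 0.879, -0.408], [0.969, 0.223, -0.104], [-0.0, -0.421, -0.907]]
contact_force: [4.9, 2.3, 5.9]
gripper_width: 0.0141
grip_force: 62.2
tcp out 27.45 F.n 7.63 F [4.9 2.3 5.9] T.n -0.051 T [ 0.35 -0.64 -0.14] w 14.1 t 5.775 q6 -0.272
turn [-0.03  0.11  0.08] shift [3.4 0.9 8.9]
```

```bash
python3 -m creep '[[[-0.8,-0.2,-1.8,0,0,0,10],[-1.6,-0.4,-3.6,0,0,0,10],[-2.5,-0.6,-5.4,0,0,0,10],[-3.3,-0.8,-7.3,0,0,0,10],[-4.1,-1.05,-9.06,0,0,0,10],[-4.1,-1.05,-9.06,0,0,0,10]]]'; python3 st.py
```

```text
t: 6.52
tcp_pos: [0.541, 0.0138, 0.1263]
orientation: [[-0.09, 0.909, -0.407], [0.993, 0.051, -0.103], [-0.073, -0.414, -0.907]]
contact_force: [5.8, 2.4, 4.4]
gripper_width: 0.0138
grip_force: 62.1
tcp out 27.48 F.n 6.6 F [5.8 2.4 4.4] T.n -0.012 T [ 0.39 -0.69 -0.11] w 13.8 t 6.525 q6 -0.097
turn [4.05 1.18 9.16] shift [3.3 0.9 8.9]
```

```bash
python3 -m creep '[[[-1.6,-0.4,-3.6,0,0,0,10],[-3.3,-0.8,-7.3,0,0,0,10],[-4.9,-1.3,-10.9,0,0,0,10],[-6.6,-1.7,-14.5,0,0,0,10],[-8.2,-2.1,-18.1,0,0,0,10],[-9.8,-2.5,-21.8,0,0,0,10],[-11.5,-2.9,-25.4,0,0,0,10],[-13.1,-3.3,-29,0,0,0,10],[-14.3,-3.7,-31.7,0,0,0,10],[-14.3,-3.7,-31.7,0,0,0,10]]]'; python3 st.py
```

```text
t: 7.78
tcp_pos: [0.5414, 0.0138, 0.1263]
orientation: [[0.449, 0.797, -0.405], [0.844, -0.527, -0.102], [-0.295, -0.296, -0.909]]
contact_force: [7.2, 2.4, 3.7]
gripper_width: 0.0146
grip_force: 62.1
tcp out 27.66 F.n 6.52 F [7.2 2.4 3.7] T.n -0.105 T [ 0.4  -0.99 -0.18] w 14.6 t 7.775 q6 0.513
turn [18.24  4.94 40.93] shift [2.9 0.9 8.9]
```

View picture.

```bash
cat > av.py <<'E'
from goal import *
n=R.from_euler('z',3.3918).apply(N);A=[]
for i in range(6):
    d=r.read_camera("wrist");s=r.state();A.append([*s["contact_force"],*s["ft_torque"],s["q"][5]])
A=np.array(A);print("T.n",(A[:,3:6]@n).round(3),"mean",(A[:,3:6]@n).mean().round(3),"F.n",(A[:,:3]@n).mean().round(2),"F",A.mean(0)[:3].round(2),"q6",A[-1,6].round(4),"t",s["t"])
o=np.array(s["orientation"]);T0=np.c_[-R.from_euler('z',3.3918).apply(Y),np.cross(n,R.from_euler('z',3.3918).apply(Y)),-n]
print("turned deg",-np.degrees((R.from_matrix(o)*R.from_matrix(T0).inv()).as_rotvec()@n))
E
python3 av.py
python3 - <<'E'
from h import *
cv2.imwrite("pics/f.png",r.read_camera("wrist")["pixels"])
E
```

```text
T.n [-0.075 -0.085 -0.074 -0.035 -0.011 -0.039] mean -0.053 F.n 6.41 F [6.92 2.5  3.66] q6 0.5123 t 8.075
turned deg 45.0441359906446
```

View pics/f.png

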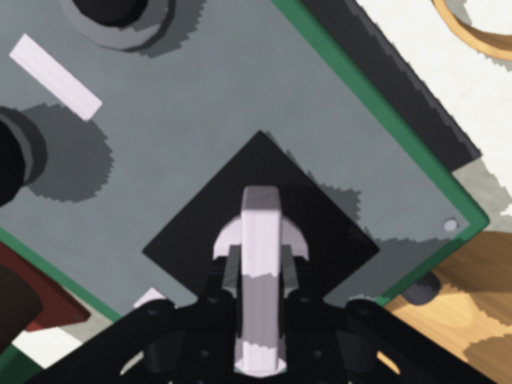

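```bash
sed -i 's/range(6)/range(3)/' av.py
cat >> av.py <<'E'
import sys;sys.exit(int(abs((A[:,3:6]@n).mean()+.05)>.13))
E
python3 -m creep '[[[-0.6,-0.16,-1.4,0,0,0,10],[-1.2,-0.3,-2.7,0,0,0,10],[-2.05,-0.52,-4.53,0,0,0,10],[-2.87,-0.73,-6.34,0,0,0,10]]]' >/dev/null; python3 av.py && python3 -m creep '[[[-0.3,-0.08,-0.7,0,0,0,10],[-0.61,-0.16,-1.36,0,0,0,10]]]' >/dev/null && python3 av.py && python3 -m creep '[[[-0.3,-0.08,-0.7,0,0,0,10],[-0.61,-0.16,-1.36,0,0,0,10]]]' >/dev/null && python3 av.py
```

```text
T.n [ 0.041  0.011 -0.049] mean 0.001 F.n 6.42 F [7.   3.12 3.57] q6 0.6346 t 8.775
turned deg 52.050461095232976
T.n [0.054 0.055 0.039] mean 0.049 F.n 6.26 F [6.67 2.47 3.61] q6 0.6606 t 9.175
turned deg 53.538210907133575
T.n [0.035 0.065 0.002] mean 0.034 F.n 6.79 F [7.22 2.55 3.93] q6 0.6867 t 9.575
turned deg 55.03580530393413
```

```bash
sed -i 's/int(abs.*/int((A[:,3:6]@n).mean()>.13))/' av.py
python3 -m creep '[[[-0.3,-0.08,-0.7,0,0,0,10],[-0.61,-0.16,-1.36,0,0,0,10]]]' >/dev/null && python3 av.py && python3 -m creep '[[[-0.3,-0.08,-0.7,0,0,0,10],[-0.61,-0.16,-1.36,0,0,0,10]]]' >/dev/null && python3 av.py && python3 -m creep '[[[-0.3,-0.08,-0.7,0,0,0,10],[-0.61,-0.16,-1.36,0,0,0,10]]]' >/dev/null && python3 av.py && python3 -m creep '[[[-0.3,-0.08,-0.7,0,0,0,10],[-0.61,-0.16,-1.36,0,0,0,10]]]' >/dev/null && python3 av.py
```

```text
T.n [0.098 0.001 0.058] mean 0.052 F.n 6.66 F [7.56 2.11 3.69] q6 0.7129 t 9.975
turned deg 56.54045980915939
T.n [ 0.011  0.038 -0.016] mean 0.011 F.n 6.67 F [7.41 2.5  3.72] q6 0.739 t 10.375
turned deg 58.03658824622342
T.n [-0.034  0.053 -0.017] mean 0.001 F.n 6.4 F [7.23 2.51 3.51] q6 0.7651 t 10.775
turned deg 59.537778116676016
T.n [ 0.077  0.019 -0.029] mean 0.022 F.n 6.68 F [7.35 2.16 3.8 ] q6 0.7913 t 11.175
turned deg 61.03820176996069
```

```bash
python3 -m creep '[[[-0.3,-0.08,-0.7,0,0,0,10],[-0.61,-0.16,-1.36,0,0,0,10]]]' >/dev/null && python3 av.py && python3 -m creep '[[[-0.3,-0.08,-0.7,0,0,0,10],[-0.61,-0.16,-1.36,0,0,0,10]]]' >/dev/null && python3 av.py && python3 -m creep '[[[-0.3,-0.08,-0.7,0,0,0,10],[-0.61,-0.16,-1.36,0,0,0,10]]]' >/dev/null && python3 av.py && python3 -m creep '[[[-0.3,-0.08,-0.7,0,0,0,10],[-0.61,-0.16,-1.36,0,0,0,10]]]' >/dev/null && python3 av.py && python3 -m creep '[[[-0.3,-0.08,-0.7,0,0,0,10],[-0.61,-0.16,-1.36,0,0,0,10]]]' >/dev/null && python3 av.py && python3 -m creep '[[[-0.3,-0.08,-0.7,0,0,0,10],[-0.61,-0.16,-1.36,0,0,0,10]]]' >/dev/null && python3 av.py
```

```text
T.n [ 0.026 -0.021  0.063] mean 0.023 F.n 6.49 F [7.16 2.69 3.62] q6 0.8174 t 11.575
turned deg 62.533593188420475
T.n [ 0.097 -0.016 -0.025] mean 0.019 F.n 6.72 F [7.54 2.8  3.69] q6 0.8436 t 11.975
turned deg 64.03843629106053
T.n [-0.006 -0.006  0.034] mean 0.007 F.n 6.6 F [7.64 2.17 3.58] q6 0.8697 t 12.375
turned deg 65.53366503312766
T.n [ 0.074  0.024 -0.032] mean 0.022 F.n 7.03 F [7.74 2.41 3.98] q6 0.8958 t 12.775
turned deg 67.03747346131102
T.n [ 0.05  -0.027 -0.014] mean 0.003 F.n 6.53 F [7.5  2.66 3.51] q6 0.922 t 13.175
turned deg 68.53773628860768
T.n [0.107 0.029 0.024] mean 0.053 F.n 6.8 F [7.75 2.59 3.7 ] q6 0.9481 t 13.575
turned deg 70.03471702899391
```

```bash
python3 -m creep '[[[-0.3,-0.08,-0.7,0,0,0,10],[-0.61,-0.16,-1.36,0,0,0,10]]]' >/dev/null && python3 av.py && python3 -m creep '[[[-0.3,-0.08,-0.7,0,0,0,10],[-0.61,-0.16,-1.36,0,0,0,10]]]' >/dev/null && python3 av.py && python3 -m creep '[[[-0.3,-0.08,-0.7,0,0,0,10],[-0.61,-0.16,-1.36,0,0,0,10]]]' >/dev/null && python3 av.py && python3 -m creep '[[[-0.3,-0.08,-0.7,0,0,0,10],[-0.61,-0.16,-1.36,0,0,0,10]]]' >/dev/null && python3 av.py && python3 -m creep '[[[-0.3,-0.08,-0.7,0,0,0,10],[-0.61,-0.16,-1.36,0,0,0,10]]]' >/dev/null && python3 av.py && python3 -m creep '[[[-0.3,-0.08,-0.7,0,0,0,10],[-0.61,-0.16,-1.36,0,0,0,10]]]' >/dev/null && python3 av.py
```

```text
T.n [0.175 0.159 0.069] mean 0.134 F.n 6.35 F [7.37 1.77 3.48] q6 0.9742 t 13.975
turned deg 71.52636378303865
```

```bash
python3 av.py; python3 -m creep '[[[-0.2,-0.05,-0.45,0,0,0,10],[-0.41,-0.1,-0.91,0,0,0,10]]]' >/dev/null ; python3 av.py
```

```text
T.n [0.143 0.133 0.051] mean 0.109 F.n 6.68 F [7.76 1.83 3.65] q6 0.9741 t 14.125
turned deg 71.51989639830582
T.n [0.205 0.181 0.151] mean 0.179 F.n 6.16 F [7.82 1.45 3.09] q6 0.9915 t 14.525
turned deg 72.51764812102378
```

```bash
python3 -m creep '[[[-0.2,-0.05,-0.45,0,0,0,10],[-0.41,-0.1,-0.91,0,0,0,10]]]' >/dev/null ; python3 av.py
```

```text
T.n [0.275 0.229 0.242] mean 0.249 F.n 6.23 F [7.8  1.85 3.14] q6 1.0089 t 14.925
turned deg 73.51335923774207
```

```bash
python3 -m creep '[[[0.6,0.16,1.4,0,0,0,10],[1.2,0.3,2.7,0,0,0,10],[1.43,0.37,3.17,0,0,0,10]]]' >/dev/null ; python3 av.py; python3 -m creep '[[[0,0,0,0.8,0.2,1.8,10],[0,0,0,1.6,0.4,3.6,10],[0,0,0,2.05,0.5,4.5,10],[0,0,0,2.05,0.5,4.5,10]]]' >/dev/null; python3 av.py;python3 st.py
```

```text
T.n [-0.041 -0.028  0.011] mean -0.019 F.n 6.49 F [7.34 2.4  3.56] q6 0.9482 t 15.45
turned deg 70.04107419956895
T.n [-0.047  0.042  0.001] mean -0.001 F.n 5.28 F [7.28 2.18 2.29] q6 0.948 t 16.1
turned deg 70.03934355272186
tcp out 32.38 F.n 5.36 F [7.  2.6 2.5] T.n 0.001 T [ 0.33 -1.18 -0.01] w 13.9 t 16.1 q6 0.948
turn [28.34  7.56 63.6 ] shift [0.8 0.6 4.7]
```

Past the 7 mm detent and still sprung outward, so it is in the notch. Let it come the rest of the way out.

```bash
python3 -m creep '[[[0,0,0,0.8,0.2,1.8,10],[0,0,0,1.6,0.4,3.6,10],[0,0,0,1.95,0.5,4.3,10],[0,0,0,1.95,0.5,4.3,10]]]' >/dev/null; python3 av.py;python3 st.py; python3 -m creep '[[[0,0,0,0,0,0,20],[0,0,0,0,0,0,40],[0,0,0,0,0,0,40],[0,0,0,0,0,0,40],[0,0,0,12,3,27,40],[0,0,0,25,6,54,40],[0,0,0,36,9,80,40],[0,0,0,36,9,80,40]]]'
python3 - <<'E'
from h import *
im,K,E=cam("wrist");np.savez("w3.npz",im=im,K=K,E=E);cv2.imwrite("pics/g.png",im)
print(proj(K,E,world(np.array([face(-.0007,.055,.022),face(-.0007,.055,.054)]),.5149,.064,3.3918)))
for n in ("handle","start","stop"):
    for o in r.silhouettes("wrist",n)[:1]:
        ys,xs=np.nonzero(o["region"]);print(n,round(o["p"],2),np.round(o["rect"],1),xs.mean().round(1),ys.mean().round(1),len(xs))
E
```

```text
T.n [-0.029 -0.049  0.025] mean -0.018 F.n 3.74 F [7.35 2.01 0.57] q6 0.9477 t 16.75
turned deg 70.03413936284083
tcp out 36.69 F.n 3.74 F [7.3 1.9 0.6] T.n 0.025 T [ 0.33 -1.31  0.03] w 14.2 t 16.75 q6 0.948
turn [28.35  7.54 63.59] shift [-1.   0.1  0.8]
t: 17.75
tcp_pos: [0.581, 0.0235, 0.216]
orientation: [[0.743, 0.533, -0.404], [0.542, -0.834, -0.103], [-0.392, -0.143, -0.909]]
contact_force: [1.8, 0.4, 0.2]
gripper_width: 0.0398
grip_force: 0.0
[[258.68767715 196.75930801]
 [258.57686344 212.99720026]]
handle 0.68 [227.1 144.5 291.9 272.9] 259.9 205.7 4754
start 0.88 [ 89.6  57.  131.4  99.9] 111.1 80.0 1628
stop 0.79 [ 45.3 172.1 114.3 233.6] 79.9 201.9 3159
```

View pics/g.png

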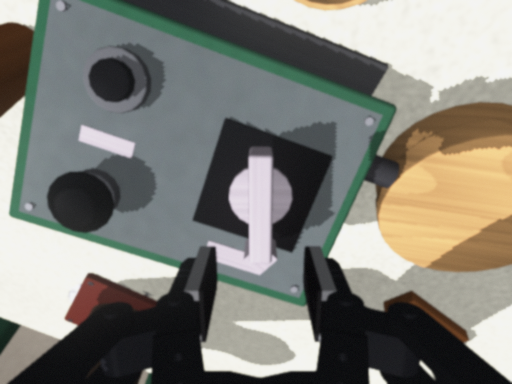

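The handle bar is now turned about 70° with its disc at (260,195), and released. Start's black top is at (110,79) and stop at (81,201). I triangulate the start top.

```bash
cat > tri.py <<'E'
from goal import *
from scipy.optimize import least_squares
x,y,w=.5149,.064,3.3918;V=[]
for f,box in (("w1.npz",(290,40,350,100)),("w3.npz",(80,45,150,115))):
    d=np.load(f);a,b,c2,e=box;g=cv2.GaussianBlur(cv2.cvtColor(d["im"],cv2.COLOR_BGR2GRAY),(3,3),0)[b:e,a:c2]
    m=(g<45).astype(np.uint8);k,l,st,ce=cv2.connectedComponentsWithStats(m);i=1+st[1:,4].argmax()
    print(f,st[i],ce[i]+[a,b]);V.append((d["K"],d["E"],ce[i]+[a,b]))
s=least_squares(lambda p:np.concatenate([proj(K,E,p)[0]-c for K,E,c in V]),[.54,.138,.1])
Rw=R.from_euler('z',w).as_matrix();q=Rw.T@(s.x-[x,y,0])-[0,0,.102]
print(s.x.round(4),s.fun.round(2),"u,y,n mm",(1000*np.array([q@U,q@Y,q@N])).round(1))
for K,E,c in V: print([proj(K,E,world(face(-.044,-.065,h),x,y,w))[0].round(1).tolist() for h in (.0,.01,.02)])
p=world(face(-.044,-.065,.02+.011+.04),x,y,w);goal(p,w)
E
python3 tri.py
```

```text
w1.npz [  13   10   38   40 1154] [321.64644714  69.45580589]
w3.npz [  11   14   44   42 1429] [112.30090973  79.3240028 ]
[0.5431 0.1374 0.0976] [ 0.09 -0.07  0.04  0.09] u,y,n mm [-43.1 -64.1  15.3]
[[319.7, 68.7], [321.8, 68.3], [324.2, 67.9]]
[[120.1, 77.7], [114.5, 77.6], [108.4, 77.5]]
turn [28.62  7.15 63.5 ] shift [-11.7 120.8 -64.4]
```

```bash
cat > sb.py <<'E'
from goal import *
x,y,w=.5149,.064,3.3918
s=r.state();t=np.array(s["tcp_pos"]);Rw=R.from_euler('z',w).as_matrix();n=Rw@N
d=Rw.T@(t-[x,y,0])-[0,0,.102]
z=np.array(s["orientation"])[:,2];F=np.array(s["contact_force"])
print("u,y off mm",(1000*np.array([d@U+.0435,d@Y+.0645])).round(2),"tip out",(1000*(d@N)-11).round(2),"F.n",(F@n).round(2),"F",F.round(1),"tilt",np.degrees(np.arccos(-z@n)).round(2),"t",s["t"])
print("shift to tip 35 out",(1000*(world(face(-.0435,-.0645,.046),x,y,w)-t)).round(1))
E
python3 sb.py
```

```text
u,y off mm [ 43.59 119.45] tip out 110.53 F.n -0.19 F [-0.3  0.2 -0.1] tilt 0.18 t 17.95
shift to tip 35 out [-22.2 117.6 -86.9]
```

```bash
python3 -m creep '[[[0,0,0,2,40,-5,20],[0,0,0,6,80,-12,0],[0,0,0,8,117,-18,0],[0,0,0,-4,117.6,-45,0],[0,0,0,-15,117.6,-70,0],[0,0,0,-22.2,117.6,-86.9,0],[0,0,0,-22.2,117.6,-86.9,0],[0,0,0,-22.2,117.6,-86.9,0]]]' >/dev/null; python3 sb.py
python3 - <<'E'
from h import *
cv2.imwrite("pics/i.png",r.read_camera("wrist")["pixels"])
E
```

```text
u,y off mm [-0.63  0.61] tip out 38.05 F.n 0.94 F [0.5 0.6 0.7] tilt 0.21 t 18.95
shift to tip 35 out [-2.   0.1 -2.5]
```

View pics/i.png

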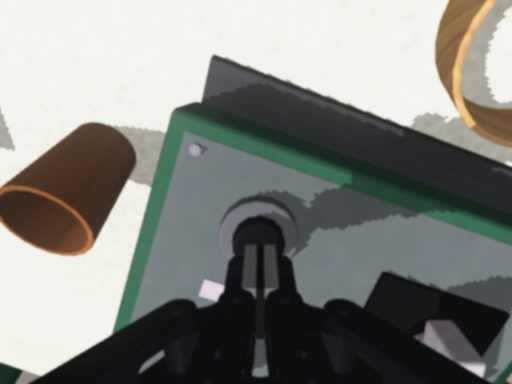

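The fingertips are centred on the start button at about (259,237), clear of everything else. Descend until contact.

```bash
python3 -m creep '[[[0,0,0,-3.5,-0.9,-8,0],[0,0,0,-6.5,-1.7,-14.5,0],[0,0,0,-6.5,-1.7,-14.5,0]]]' >/dev/null; python3 sb.py; python3 -m creep '[[[0,0,0,-0.8,-0.2,-1.8,0],[0,0,0,-1.6,-0.4,-3.6,0],[0,0,0,-1.6,-0.4,-3.6,0]]]' >/dev/null; python3 sb.py
```

```text
u,y off mm [-0.38  0.42] tip out 20.6 F.n 1.79 F [1.2 0.  1.5] tilt 0.15 t 19.375
shift to tip 35 out [ 5.5  1.8 13.2]
u,y off mm [-0.41  0.42] tip out 17.42 F.n 3.3 F [-0.  -0.4  3.7] tilt 0.15 t 19.75
shift to tip 35 out [ 6.7  2.2 16.1]
```

```bash
python3 -m creep '[[[0,0,0,-0.8,-0.2,-1.8,0],[0,0,0,-0.8,-0.2,-1.8,0]]]' >/dev/null; python3 sb.py; python3 -m creep '[[[0,0,0,-0.4,-0.1,-0.9,0],[0,0,0,-0.8,-0.2,-1.8,0],[0,0,0,-0.8,-0.2,-1.8,0]]]' >/dev/null; python3 sb.py
```

```text
u,y off mm [-0.45  0.41] tip out 15.92 F.n 7.09 F [ 0.9 -0.1  7.4] tilt 0.18 t 20.0
shift to tip 35 out [ 7.3  2.3 17.5]
u,y off mm [-0.49  0.43] tip out 15.82 F.n 12.73 F [ 0.9  0.2 13.6] tilt 0.26 t 20.375
shift to tip 35 out [ 7.3  2.3 17.6]
```

```bash
cat > sa.py <<'E'
from goal import *
x,y,w=.5149,.064,3.3918;Rw=R.from_euler('z',w).as_matrix();n=Rw@N;A=[]
for i in range(4):
    r.read_camera("wrist");s=r.state();A.append([n@s["contact_force"],(Rw.T@(np.array(s["tcp_pos"])-[x,y,0])-[0,0,.102])@N*1000-11])
print(np.mean(A,0).round(2))
E
python3 sa.py; for i in 1; do python3 -m creep '[[[0,0,0,0.8,0.2,1.8,0],[0,0,0,0.8,0.2,1.8,0]]]' >/dev/null; python3 sa.py; python3 -m creep '[[[0,0,0,0.6,0.15,1.35,0],[0,0,0,0.6,0.15,1.35,0]]]' >/dev/null; python3 sa.py; python3 -m creep '[[[0,0,0,0.6,0.15,1.35,0],[0,0,0,0.6,0.15,1.35,0]]]' >/dev/null; python3 sa.py; python3 -m creep '[[[0,0,0,0.6,0.15,1.35,0],[0,0,0,0.6,0.15,1.35,0]]]' >/dev/null; python3 sa.py; python3 -m creep '[[[0,0,0,0.6,0.15,1.35,0],[0,0,0,0.6,0.15,1.35,0]]]' >/dev/null; python3 sa.py; python3 -m creep '[[[0,0,0,2,0.5,4.5,0],[0,0,0,2,0.5,4.5,0]]]' >/dev/null; python3 sa.py; done
```

```text
[12.73 15.8 ]
[ 6.42 15.91]
[ 3.98 16.64]
[ 3.76 17.98]
[ 2.61 19.46]
[ 2.16 20.97]
[-0.47 25.84]
```

The force profile reaches about 5 N just before the hard bottom at 15.9, with about 6 mm of travel, so the button was fully pressed and has been released. Retract and check.

```bash
python3 -m creep '[[[0,0,0,12,3,27,0],[0,0,0,25,6,55,0],[0,0,0,37,3,85,20],[0,0,0,37,-40,85,40],[0,0,0,32,-85,85,40],[0,0,0,32,-85,85,40],[0,0,0,32,-85,85,40]]]' >/dev/null; python3 sb.py
python3 - <<'E'
from h import *
im,K,E=cam("wrist");cv2.imwrite("pics/j.png",im)
x,y,w=.5149,.064,3.3918;a=np.radians(70)
dirv=lambda L,n:face(0,.055,n)+L*(np.cos(a)*Y+np.sin(a)*U)
for h in (.044,.054):print(h,proj(K,E,world(np.array([dirv(-.037,h),dirv(.037,h)]),x,y,w)).round(1).tolist())
E
```

```text
u,y off mm [26.51 90.32] tip out 107.12 F.n -0.42 F [-0.3 -1.  -0.2] tilt 0.19 t 24.15
shift to tip 35 out [-28.6  85.9 -76.6]
0.044 [[294.3, 195.2], [291.1, 296.0]]
0.054 [[295.8, 200.6], [292.4, 305.0]]
```

View pics/j.png

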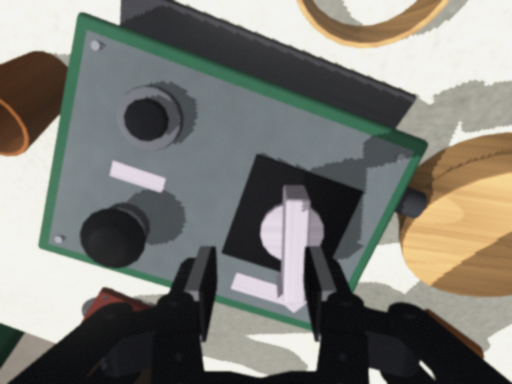

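The bar's back edge sits at about (295,199), which matches fully out (200.6; 10 mm in would be 195). Start is out and the other things are unmoved.

```bash
python3 -c "
from bench import r
print(r.finish_job())"
```

```text
the job is handed in; nothing more can be done
None
```

I handed the job in: I turned the handle clockwise to about 70° at its end stop (peak torque about 0.25 N m) and let it spring out into the on notch, then pressed start fully in and released it. The robot touched nothing else and finished in about 24 s; the hand-in returned no verdict.

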